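Knock down a bench dog and move the work up to the end stop

TASK

With the mallet, never the gripper, knock down flush the raised bench dog that keeps the workpiece from the raised dog at the end of the row; a sharp blow or two, without hitting the workpiece. Then set the mallet down clear of the workpiece and slide the workpiece, without lifting it, over the sunk dog until it butts squarely, in line with the row, against the end dog. Leave the other dogs as they are and the other tools in their places.

Things in the scene. Friction and masses are not known exactly. Their poses are not given: they have to be found in the camera images.
- dog_board: Fixed beech dog board on the bench, 320 (its x) x 560 (its y) x 40 mm thick. Origin: centre of its underside, z up; top face 40 mm above it. Five rectangular dog holes in a row along its y at x = +20 mm: y = -220, -110, 0 (empty), +110, +220 mm.
- dog_left: Sprung steel bench dog, top 30 mm (dog board x) by 24 mm (y), sliding only up and down in its hole. Origin: centre of its flat top; axes as the dog board's. Its spring holds it at any height; it yields to about 10 N and stops level with the board. In the inner hole at y = +110 mm, 16 to 24 mm proud at the start.
- dog_right: Sprung steel bench dog, top 30 mm (dog board x) by 24 mm (y), sliding only up and down in its hole. Origin: centre of its flat top; axes as the dog board's. Its spring holds it at any height; it yields to about 10 N and stops level with the board. In the inner hole at y = -110 mm, 16 to 24 mm proud at the start.
- dog_stop: Sprung steel bench dog, top 30 mm (dog board x) by 24 mm (y), sliding only up and down in its hole. Origin: centre of its flat top; axes as the dog board's. Its spring holds it at any height; it yields to about 10 N and stops level with the board. The end dog: in an outer hole, y = +220 or -220 mm (varies), 16 to 24 mm proud; stays up.
- dog_sunk: Sprung steel bench dog, top 30 mm (dog board x) by 24 mm (y), sliding only up and down in its hole. Origin: centre of its flat top; axes as the dog board's. Its spring holds it at any height; it yields to about 10 N and stops level with the board. In the other outer hole, already flush; plays no part.
- workpiece: Planed wooden block 60 (its x) x 140 (its y) x 28 mm high, about 0.18 kg, end edges eased 3 mm. Origin: centre of its underside, z up. Lies flat on the dog board over the row, long side along the row, midway between dog_left and dog_right, with 18 to 36 mm to each; higher than the raised dogs. Against the stop its origin is 82 mm from the end dog's.
- mallet: Joiner's wooden mallet, 0.38 kg, standing on a striking face on the dog board's near margin. Origin: centre of that lower face, z up. Head 80 (x) x 50 (y) x 110 mm high, struck along z. Level handle along +x, 24 wide (y) x 30 high, centred 55 mm above the lower face, from x = 40 to 182 mm. Balances at about x = 22 mm: grip beside the head. Handle first points roughly to the dog board's +y.
- bench_plane: Bystander: steel bench plane 245 x 62 x 110 mm with dark wooden handles, on the bench. Origin on its underside. To be left where it is.
- chisel: Bystander: chisel lying flat, 240 mm long, pale wooden handle, on the bench. Origin on its underside. To be left where it is.
- try_square: Bystander: small try square, 85 mm dark wooden stock with a steel blade, on the bench. Origin on its underside. To be left where it is.
- curved_handle: Bystander: arched pale wooden handle about 150 mm across, 22 mm thick, lying on the bench. Origin on its underside. To be left where it is.
- glue_bottle: Bystander: white glue bottle, 60 mm diameter, 170 mm tall, on the bench. Origin on its underside. To be left where it is.
- sanding_block: Bystander: wooden sanding block 50 x 95 x 30 mm with a cork sole, on the far margin of the dog board. Origin on its underside. To be left where it is.
- pencil: Bystander: flat carpenter's pencil 180 x 14 x 8 mm, on the far margin of the dog board. Origin on its underside. To be left where it is.
Things that resemble listed ones, but are neither listed nor needed, are in the scene too. Leave any orange or pink look-alike of the workpiece alone. Leave any red look-alike of the mallet alone.

How it is judged:
On the way, in this order (a step that is already met when the one before it is completed fails the run):
1. the dog between the workpiece and the end dog is driven by a blow of the mallet: the mallet bears on it with over 4 N while it moves faster than 0.05 m/s (((y of dog_stop in the frame of dog_board above 0 m and contact force between mallet and dog_left above 4 N and linear speed of dog_left above 0.05 m/s) or (y of dog_stop in the frame of dog_board below 0 m and contact force between mallet and dog_right above 4 N and linear speed of dog_right above 0.05 m/s))).
2. that dog is flush (within 2 mm) while the workpiece is still within 25 mm of where it lay (((y of dog_stop in the frame of dog_board above 0 m and z of dog_left in the frame of dog_board below 0.042 m) or (y of dog_stop in the frame of dog_board below 0 m and z of dog_right in the frame of dog_board below 0.042 m)) and distance of workpiece from where it was at the start of the episode below 0.025 m), for 0.2 s.
At the end, for the whole second after the job is handed in: The dog between workpiece and end dog is flush within 2 mm, the other dogs within 4 mm of their starting heights; the workpiece lies flat, its end within 6 mm of the end dog, centred on it within 18 mm and square within 0.1 rad; the mallet is set down, not touching the workpiece; all at rest (((y of dog_stop in the frame of dog_board above 0 m and z of dog_left in the frame of dog_board below 0.042 m and distance of dog_right from where it was at the start of the episode below 0.004 m and y of workpiece in the frame of dog_stop above -0.088 m) or (y of dog_stop in the frame of dog_board below 0 m and z of dog_right in the frame of dog_board below 0.042 m and distance of dog_left from where it was at the start of the episode below 0.004 m and y of workpiece in the frame of dog_stop below 0.088 m)) and distance of each of dog_stop, dog_sunk from where it was at the start of the episode below 0.004 m and horizontal distance between workpiece and dog_stop below 0.091 m and x of workpiece in the frame of dog_stop between -0.018 and 0.018 m and angle between the y axis of workpiece and the y axis of dog_board, either way round below 0.1 rad and angle between workpiece's own z axis and vertical below 0.05 rad and z of workpiece in the frame of dog_board between 0.037 and 0.044 m and linear speed of workpiece below 0.01 m/s and height (world z) of mallet between -0.02 and 0.16 m and linear speed of mallet below 0.02 m/s and contact force between mallet and workpiece below 0.3 N).
It fails at once if the gripper itself drives an inner dog (presses it with over 4 N as it moves) ((contact force between the fingers and dog_left above 4 N and linear speed of dog_left above 0.005 m/s) or (contact force between the fingers and dog_right above 4 N and linear speed of dog_right above 0.005 m/s)).
It fails at once if the mallet is dropped (let go, it falls at over 0.9 m/s, some 40 mm) (contact force between the fingers and mallet below 0.1 N and linear speed of mallet above 0.9 m/s).
It fails at once if the mallet hits the workpiece (over 5 N) (contact force between mallet and workpiece above 5 N).
It fails at once if the workpiece is lifted more than 15 mm off the dog board instead of slid (z of workpiece in the frame of dog_board above 0.055 m).
It fails at once if another tool is moved more than 30 mm (distance of any of bench_plane, chisel, try_square, curved_handle, glue_bottle, sanding_block, pencil from where it was at the start of the episode above 0.03 m).
It also fails if it takes over 48 s, if anything falls off the work surface, if the arm or the gripper's body presses on something with over 40 N, if the wrist force passes 120 N, or if a joint passes its speed limit or range.

ROBOT

A 7-joint arm with a two-finger parallel gripper is mounted at the origin on the work surface. World frame = base frame: x ahead of the robot, y to its left, z up, the work surface at z = 0. Lengths are in m, angles in rad, forces in N, time in s.
With the tool pointing down it reaches from about 0.35 to 0.9 m from the base axis. Payload 7.2 kg.
Tool frame: the origin (TCP) lies midway between the tips of the shut fingers; the grasp point (between the pads) lies 19 mm behind it; z points along the fingers, y is the line along which they close (so a half turn about z gives the same grasp; the last joint's range is limited). The gripper opens to 88 mm and grips with 3 to 60 N. Pads are 20 mm wide; open, the fingers measure 115 mm over their backs; the gripper's body (75 mm by 178 mm) begins 61 mm behind the grasp point.
Start: joints at [1.058, 0.411, -0.013, 1.596, 0.006, 1.134, -0.082], TCP at [0.269, -0.564, 0.223] pointing down, gripper open.
Joint ranges: [-2.95, 2.95], [-0.29, 1.99], [-1.47, 1.44], [0.14, 2.54], [-1.03, 4.17], [0.13, 1.85], [-2.86, 2.86]. Speed limits (rad/s): [2.39, 2.39, 3.01, 3.01, 3.14, 3.14, 3.14].

INTERFACE

Orientations are given as a rotation vector (axis times angle).
In Python, from rig import bot, imaging, job_done gives the robot as it stands.
- The arm moves only by the tool send_rows, never from a script. Its argument "deltas" is a list of rows, each a list of 7 numbers: the turn, a rotation vector about the world's x, y, z in rad, then the shift along the world's x, y, z in mm, then the opening, from 0 (shut) to 1 (fully open). A call has 1 to 8 rows; each row shifts and turns the commanded pose from where the row before left it; what a row does not reach is not made up. A row lasts 1/8 s, in which the tool goes at most 62.5 mm and 10.7 degrees, less where a joint would pass 70% of its speed; a pose out of reach is approached as far as the arm can. A call is refused whole if a number of a shift passes 62.5 or a number of a turn 0.188, either way. A call with a gripper value outside its range is refused whole. The fingers move at their own pace and stop on an object; the grip force is fixed at half the most. Time passes only in rows, so rows that do not move let the fingers close. It gives the time, the measured TCP pose, the force, the opening and the grip force at its end, in the units of the state.
- bot.read_state(): the state, without advancing time (a new reading comes with each control period).
- imaging.grab_frame(name): name is "side" or "top"; returns a dict with "color" (400x640x3 uint8, blue, green, red), "intrinsics" (3x3 intrinsics, pixels), "k1" (the pictures are not rectified: a ray, as slopes to the right and down, at radius r is drawn at 1 + k1 r^2 times it, then the intrinsics apply), "extrinsics" (4x4, takes a point from world to camera coordinates). Camera axes: x right, y down, z forward; pixel columns grow to the right and rows downward; lengths in m; the calibration is good to about 2 mm. A picture is of the moment at which its call begins. There is no depth.
- job_done(): hands the job in; it is judged then, once.
Trained networks look in the newest picture that a camera, given by its name, has taken for a name from the list of things; names that differ only in an ending like _2 or _b are one class to them, and where a whole thing is asked for, a point or a joint stands for the part that bears it (a point fixed in the world has none). Each returns a list of dicts, best first, with "conf" (0 to 1); they miss things now and then, are a little off and sometimes report something else, mostly with a low value. They report only what shows in the picture. A call takes as long as a camera call. They do not tell look-alikes from the thing itself.
- imaging.look_for(camera, query): "bbox" ([left, top, right, bottom] in pixels, round what is visible of it).
The state is a dict: "t": time; "joint_pos": joint angles; "qd": joint speeds; "effort": joint torques, N m; "tool_pos": TCP position; "orientation": TCP orientation; "force": force on the tool from outside, world axes, zero at the start; "ft_torque": the same for the moment, N m; "grip_width": finger opening in m; "grasp_force": force on a finger pad.
Only numpy, scipy, OpenCV 4.12 (cv2) and the standard library are available. Lean on these libraries where they do the work, as an engineer would, in place of code of your own. Each camera call takes 0.05 s, during which the arm holds its last target. There are 200 camera calls.

## Working session

There is one attempt and no reset: what is moved stays moved. The work goes in short steps, Python scripts to look and compute and a tool call to move; the robot and the scene stay as the last step left them, time stands still between calls to the robot, and variables do not carry over. Pictures are saved under pics/ and viewed, at most 13 in all, crops included, and the job is handed in when it is done.

Besides the shell and the picture viewer there is one more tool, called after "Request:" as name([rows], argument=value, ...), one row to a line, values as JSON. send_rows: Moves the arm, as the interface text tells. Its arguments: {"type":"object","properties":{"deltas":{"type":"array","items":{"type":"array","items":{"type":"number"}}}},"required":["deltas"]}

```bash
mkdir -p pics; ls; cat > h.py <<'E'
import numpy as np, cv2
from rig import bot, imaging, job_done
def proj(f,P):
    P=np.atleast_2d(P).astype(float); E=f["extrinsics"]; c=P@E[:3,:3].T+E[:3,3]
    s=c[:,:2]/c[:,2:]; r2=(s**2).sum(1,keepdims=True); s=s*(1+f["k1"]*r2)
    K=f["intrinsics"]; return s@K[:2,:2].T+K[:2,2]
def unproj(f,uv,z):
    K=np.array(f["intrinsics"],float); E=f["extrinsics"]
    uv=np.atleast_2d(uv).astype(float)
    d=(uv-K[:2,2])/[K[0,0],K[1,1]]; s=d.copy()
    for _ in range(20): s=d/(1+f["k1"]*(s**2).sum(1,keepdims=True))
    R=E[:3,:3]; o=-R.T@E[:3,3]; ray=np.c_[s,np.ones(len(s))]@R
    return o+ray*((z-o[2])/ray[:,2])[:,None]
E
python3 - <<'E'
from h import *
for c in("top","side"):
    f=imaging.grab_frame(c); cv2.imwrite(f"pics/{c}0.png",f["color"])
    E=f["extrinsics"];print(c,(-E[:3,:3].T@E[:3,3]).round(3),E[:3,:3].round(2).tolist(),f["k1"])
    for q in["dog_board","dog_left","dog_stop","workpiece","mallet","sanding_block","pencil"]:
        print(q,[(np.round(d["bbox"]).astype(int).tolist(),round(d["conf"],2)) for d in imaging.look_for(c,q)])
print(bot.read_state())
E
```

```text
pics
top [0.28  0.041 1.235] [[0.01, -1.0, 0.01], [-0.99, -0.01, -0.14], [0.14, -0.01, -0.99]] -0.012062457206765556
dog_board [([212, 88, 426, 225], 0.75)]
dog_left []
dog_stop [([239, 125, 251, 139], 0.5)]
workpiece [([261, 218, 301, 268], 0.87), ([298, 130, 354, 160], 0.73), ([201, 258, 252, 308], 0.71)]
mallet [([295, 176, 384, 198], 0.81), ([397, 296, 486, 325], 0.71)]
sanding_block [([259, 83, 296, 113], 0.83)]
pencil [([345, 110, 403, 124], 0.54)]
side [0.059 1.157 1.079] [[-0.95, -0.3, -0.02], [-0.18, 0.62, -0.76], [0.24, -0.72, -0.65]] 0.001364945516353585
dog_board [([194, 144, 358, 278], 0.76), ([172, 286, 268, 329], 0.71)]
dog_left []
dog_stop [([334, 120, 360, 159], 0.37)]
workpiece [([324, 225, 367, 264], 0.94), ([258, 175, 292, 210], 0.56)]
mallet [([416, 138, 432, 191], 0.88), ([294, 152, 334, 208], 0.62)]
sanding_block [([206, 196, 234, 223], 0.82)]
pencil [([255, 152, 281, 179], 0.63)]
{'t': 0.8, 'joint_pos': array([ 1.05780627,  0.41107957, -0.01267235,  1.59617668,  0.0055606 ,
        1.13431607, -0.08219258]), 'qd': array([-0.00127253,  0.0004965 , -0.00156223,  0.00066044, -0.00096787,
       -0.00053915, -0.00115392]), 'effort': array([ 1.35163973e-04, -5.87673712e+01,  6.40775878e-01, -2.91382760e+01,
       -5.37936122e-02,  1.04285020e-02,  1.86961060e-06]), 'tool_pos': array([ 0.26890968, -0.56420442,  0.22267593]), 'orientation': array([3.06418552e+00, 6.92880476e-01, 6.27418084e-05]), 'force': array([0.48088895, 0.37164187, 0.76993459]), 'ft_torque': array([-0.03670289, -0.03729682, -0.03621514]), 'grasp_force': 0.0, 'grip_width': 0.08730673044933371}
```

```bash
python3 - <<'E'
import cv2
a=cv2.imread("pics/top0.png");cv2.imwrite("pics/topc.png",cv2.resize(a[70:330,180:500],(800,650),interpolation=3)[:600])
E
```

```text
(no output)
```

View pics/topc.png

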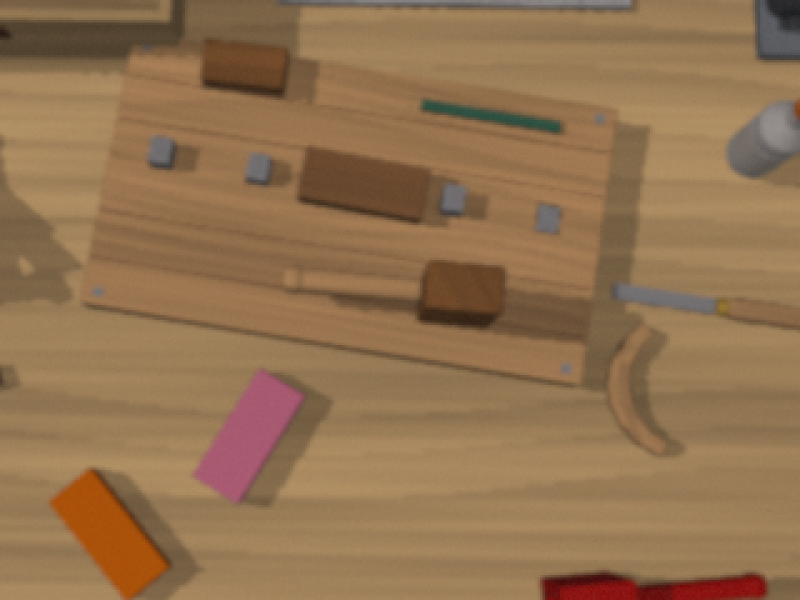

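View pics/side0.png

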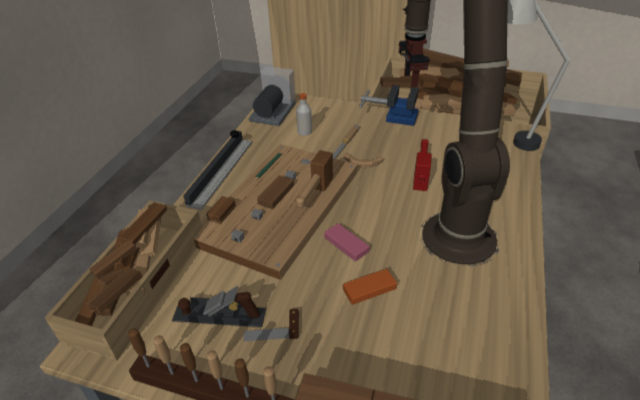

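The end dog is the left one, at crop (160,152), and dog_left at crop (259,168) is the one to sink. 

Workpiece candidates:
- Brown block on the board over the row, px (326,144). This is my choice.
- Pink block at (280,245) and orange block at (222,283), both look-alikes.
- Brown sanding block at (277,98).

Mallet candidates:
- Brown wooden mallet standing on the near margin, px (365,187). This is my choice.
- Red mallet at (440,310), a look-alike.

The crop confirms both choices.

```bash
python3 - <<'E'
from h import *
from scipy.optimize import least_squares
f=imaging.grab_frame("top"); cr=lambda L:np.array(L)/2.5+[180,70]
uv=cr([(130,45),(617,110),(582,385),(83,303)])
W=unproj(f,uv,0.04); print("corners",W.round(3).tolist())
loc=np.array([(.16,.28),(.16,-.28),(-.16,-.28),(-.16,.28)])
def T(p,l): c,s=np.cos(p[2]),np.sin(p[2]); return np.array(l)@np.array([[c,s],[-s,c]])+p[:2]
r=least_squares(lambda p:(T(p,loc)-W[:,:2]).ravel(),[.5,0,0]);b=r.x
print("board",b.round(4),"res",(r.fun*1000).round(1))
print("dogs",T(b,[(.02,.22),(.02,.11),(.02,-.11),(.02,-.22)]).round(4).tolist())
# dog tops measured at z=.06
print("dogtops z.06",unproj(f,cr([(162,147),(260,163),(454,193)]),.06).round(4).tolist(),"sunk",unproj(f,cr([(548,218)]),.04).round(4).tolist())
# workpiece top corners z=.068
print("wp",unproj(f,cr([(306,149),(430,170),(422,208),(301,187)]),.068).round(4).tolist())
print("mallet top",unproj(f,cr([(427,262),(504,267),(497,318),(420,313)]),.15).round(4).tolist())
print("handle end",unproj(f,cr([(290,280)]),.11).round(4).tolist())
cv2.imwrite("pics/tc2.png",cv2.resize(f["color"][105:205,210:410],(800,400),interpolation=cv2.INTER_CUBIC))
E
```

```text
corners [[0.772, 0.275, 0.04], [0.702, -0.283, 0.04], [0.387, -0.236, 0.04], [0.471, 0.315, 0.04]]
board [ 0.5829  0.0177 -0.1388] res [ 8.4 -2.1  0.7  1.4 -1.1 -1.2 -8.1  1.9]
dogs [[0.6331, 0.2328], [0.6179, 0.1239], [0.5875, -0.094], [0.5723, -0.203]]
dogtops z.06 [[0.6448, 0.2308, 0.06], [0.6279, 0.1214, 0.06], [0.5965, -0.0941, 0.06]] sunk [[0.5744, -0.202, 0.04]]
wp [[0.6421, 0.0704, 0.068], [0.62, -0.0668, 0.068], [0.5769, -0.0579, 0.068], [0.5988, 0.0752, 0.068]]
mallet top [[0.5, -0.056, 0.15], [0.4959, -0.1341, 0.15], [0.4435, -0.1265, 0.15], [0.4477, -0.0489, 0.15]]
handle end [[0.4871, 0.0839, 0.11]]
```

View pics/tc2.png

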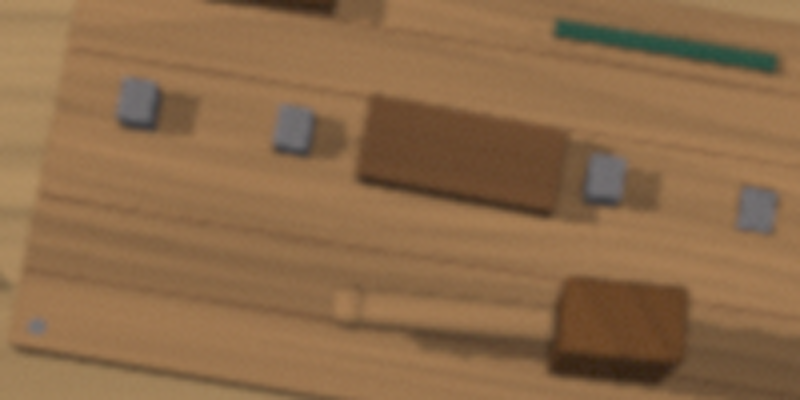

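The crop confirms the brown workpiece between dog_left, tc2 (295,127), and dog_right (607,175). The brown mallet's head is at (620,325) with its handle to the left. One side crop will fix the heights.

```bash
python3 - <<'E'
import cv2
a=cv2.imread("pics/side0.png");cv2.imwrite("pics/sc.png",cv2.resize(a[140:285,185:385],(800,580),interpolation=cv2.INTER_CUBIC))
E
```

```text
(no output)
```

View pics/sc.png

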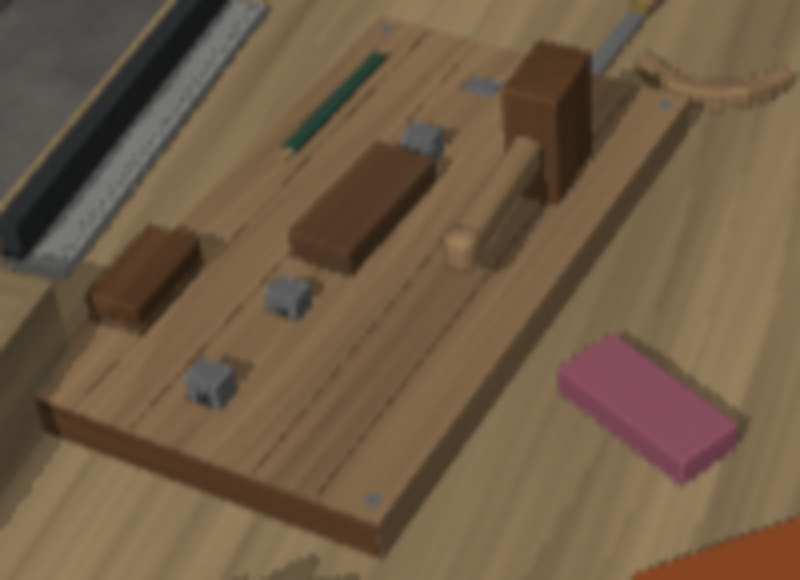

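```bash
cat > fit.py <<'E'
from h import *
from scipy.optimize import least_squares
F={c:imaging.grab_frame(c) for c in("top","side")}
t1=lambda L:np.array(L)/2.5+[180,70]; t2=lambda L:np.array(L)/4+[210,105]; sd=lambda L:np.array(L)/4+[185,140]
def T(p,l,z): c,s=np.cos(p[2]),np.sin(p[2]); l=np.array(l,float); z=np.broadcast_to(z,len(l)); return np.c_[l@np.array([[c,s],[-s,c]])+p[:2],z]
def fit(obs,p0):  # obs: (cam,uv,local xy,z or function of p)
    g=lambda p:np.concatenate([(proj(F[c],T(p,l,z(p) if callable(z) else z))-uv).ravel() for c,uv,l,z in obs])
    r=least_squares(g,p0,loss="soft_l1"); print((g(r.x)).round(1).tolist()); return r.x
B=[(.16,.28),(.16,-.28),(-.16,-.28),(-.16,.28)]; D=[(.02,.22),(.02,.11),(.02,-.11),(.02,-.22)]
zd=lambda p:np.r_[p[3:6],.04]
b=fit([("top",t1([(130,45),(617,110),(582,380),(83,303)]),B,.04),("side",sd([(42,402),(385,18),(692,100),(380,528)]),B,.04),
 ("top",t2([(140,98),(295,127),(607,175),(758,209)]),D,zd),("side",sd([(212,373),(289,289),(424,133),(482,86)]),D,zd)],[.58,.02,-.14,.06,.06,.06])
print("board",b.round(4),"dogs",T(b,D,zd(b)).round(4).tolist())
C=lambda a,c:[(a,c),(a,-c),(-a,-c),(-a,c)]
w=fit([("top",t2([(372,95),(568,130),(553,205),(360,178)]),C(.03,.07),.068),("side",sd([(293,230),(380,145),(435,168),(350,255)]),C(.03,.07),.068)],[.6,0,-.14])
print("wp",w.round(4))
M=C(.025,.04); H=[(0,.182)]
m=fit([("top",t2([(565,279),(687,288),(680,363),(555,355)]),M,.15),("side",sd([(505,88),(545,42),(592,58),(553,100)]),M,.15),
 ("top",t2([(335,306)]),H,.11),("side",sd([(555,198)]),[(-.025,.04)],.04)],[.47,-.09,-.1])
print("mallet",m.round(4))
s=b[2];ex=np.array([np.cos(s),np.sin(s)]);ey=np.array([-np.sin(s),np.cos(s)])
for n,q in(("wp",w),("mallet",m)):print(n,"in board",((q[:2]-b[:2])@ex).round(4),((q[:2]-b[:2])@ey).round(4),(q[2]-s).round(3))
E
python3 fit.py
```

```text
[1.4, -4.6, -0.2, -0.5, -0.3, 1.9, -1.2, 0.7, -6.1, -3.9, -1.0, -1.2, -0.6, -1.5, 0.4, -2.0, -0.9, 1.6, -0.5, 0.9, -0.3, 0.9, -0.1, 0.2, -0.1, -0.2, 0.0, -0.3, -0.4, -0.3, -0.1, -1.1]
board [ 0.5863  0.0179 -0.1475  0.0592  0.0551  0.0584] dogs [[0.6384, 0.2326, 0.0592], [0.6223, 0.1238, 0.0551], [0.5899, -0.0938, 0.0584], [0.5738, -0.2026, 0.04]]
[-0.8, -0.0, 0.1, -0.0, 0.3, 2.1, -1.8, 0.0, -1.3, -0.1, -0.9, -2.5, 0.6, -3.7, 0.3, -1.2]
wp [ 0.6035  0.007  -0.1657]
[-1.0, -0.6, -0.0, 0.1, 0.3, 0.8, -0.1, -0.2, -1.1, -0.0, -1.7, -1.6, 0.4, -2.6, 1.1, 0.2, 0.3, -0.2, 1.2, 2.1]
mallet [ 0.4735 -0.0924 -0.0843]
wp in board 0.0186 -0.0083 -0.018
mallet in board -0.0954 -0.1257 0.063
```

Request:
send_rows([
  [0,0,0.105,21,53,0,1],
  [0,0,0.105,21,53,0,1],
  [0,0,0.105,21,53,0,1],
  [0,0,0.105,21,53,0,1],
  [0,0,0.105,21,53,0,1],
  [0,0,0.105,21,53,0,1],
  [0,0,0.105,21,53,0,1],
  [0,0,0.105,21,53,0,1],
])

```text
t: 1.95
tool_pos: [0.4374, -0.1386, 0.2231]
orientation: [2.512, 1.886, 0.001]
force: [1.2, 0.5, -0.1]
grip_width: 0.0881
grasp_force: 0.0
```

Request:
send_rows([
  [0,0,0.101,21,52,0,0.8],
  [0,0,0.101,20,52,0,0.8],
  [0,0,0,0,0,0,0.8],
  [0,0,0,0,0,0,0.8],
])

```text
t: 2.45
tool_pos: [0.4777, -0.0368, 0.2225]
orientation: [2.313, 2.125, -0.001]
force: [0.2, -0.3, 0.3]
grip_width: 0.0709
grasp_force: 0.0
```

```bash
python3 - <<'E'
from h import *
from scipy.spatial.transform import Rotation as R
s=bot.read_state();r=R.from_rotvec(s["orientation"]).as_matrix();print(s["t"],s["tool_pos"],s["joint_pos"],"yang",np.arctan2(r[1,1],r[0,1]),r[:,2],s["force"])
f=imaging.grab_frame("top");print(proj(f,s["tool_pos"]))
cv2.imwrite("pics/t1.png",cv2.resize(f["color"][80:260,220:460],(800,600),interpolation=cv2.INTER_CUBIC))
E
```

```text
2.45 [ 0.47769182 -0.03678641  0.22251612] [ 0.4291001   0.20422128 -0.51832103  1.91101758  0.11619627  1.05596398
 -0.22228202] yang -0.08459143607114065 [-4.46502974e-04 -4.72482085e-04 -9.99999789e-01] [ 0.16071792 -0.27655466  0.25791516]
[[345.39486858 177.91286429]]
```

Request:
send_rows([
  [0,0,0,0,0,-45,0.8],
  [0,0,0,0,0,-45,0.8],
  [0,0,0,0,0,-30,0.8],
  [0,0,0,0,0,-23,0.8],
  [0,0,0,0,0,0,0.8],
])

```text
t: 3.12
tool_pos: [0.4764, -0.0377, 0.0784]
orientation: [-2.314, -2.122, 0.004]
force: [-0.0, 0.2, 0.8]
grip_width: 0.0704
grasp_force: 0.0
```

Request:
send_rows([
  [0,0,0,0,0,0,0],
  [0,0,0,0,0,0,0],
  [0,0,0,0,0,0,0],
  [0,0,0,0,0,0,0],
])

```text
t: 3.62
tool_pos: [0.4781, -0.0363, 0.0801]
orientation: [2.312, 2.126, 0.001]
force: [0.5, -0.3, 0.4]
grip_width: 0.0337
grasp_force: 0.0
```

Request:
send_rows([
  [0,0,0,0,0,0,0],
  [0,0,0,0,0,0,0],
  [0,0,0,0,0,0,0],
  [0,0,0,0,0,0,0],
])

```text
t: 4.12
tool_pos: [0.4783, -0.036, 0.0799]
orientation: [2.312, 2.126, 0.001]
force: [1.2, 1.3, 3.6]
grip_width: 0.0237
grasp_force: 29.9
```

Request:
send_rows([
  [0,0,0,0,0,15,0],
  [0,0,0,0,0,25,0],
  [0,0,0,0,0,40,0],
  [0,0,0,0,0,0,0],
])

```text
t: 4.62
tool_pos: [0.4791, -0.0363, 0.1622]
orientation: [2.311, 2.124, 0.004]
force: [1.0, 0.4, -5.3]
grip_width: 0.0239
grasp_force: 29.9
```

```bash
python3 - <<'E'
from h import *
from scipy.spatial.transform import Rotation as R
s=bot.read_state();print(s)
f=imaging.grab_frame("side");p=proj(f,s["tool_pos"])[0];print(p)
x,y=p.astype(int);cv2.imwrite("pics/s1.png",cv2.resize(f["color"][y-70:y+80,x-100:x+100],(800,600),interpolation=cv2.INTER_CUBIC))
E
```

```text
{'t': 4.625, 'joint_pos': array([ 0.41165386,  0.27664763, -0.51460384,  1.98447478,  0.17141333,
        0.91787221, -0.27508428]), 'qd': array([-0.00916082,  0.04513143,  0.01665306,  0.0550248 ,  0.0234383 ,
       -0.04916768, -0.02244307]), 'effort': array([  0.13838736, -45.83313346,  -3.92109364, -27.60138273,
        -0.22857865,   0.7326911 ,   0.29243178]), 'tool_pos': array([ 0.47910984, -0.03629125,  0.16219216]), 'orientation': array([2.31067811, 2.12356646, 0.00400505]), 'force': array([ 0.9988647 ,  0.37585949, -5.26571627]), 'ft_torque': array([ 0.11171695, -0.0986595 ,  0.01929362]), 'grasp_force': 29.941903352737427, 'grip_width': 0.0238788398837418}
[314.8710188  163.25906046]
```

View pics/s1.png

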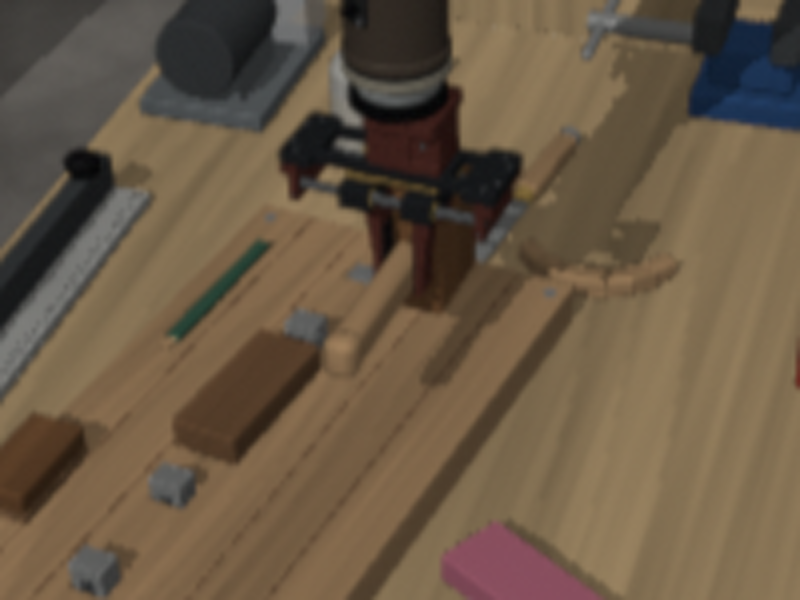

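The mallet is held level, clear of the board. The workpiece and dogs have not moved.

Request:
send_rows([
  [0,0,0.15,11,17,5,0],
  [0,0,0.15,11,17,5,0],
  [0,0,0.15,11,17,5,0],
  [0,0,0.15,11,17,0,0],
  [0,0,0.15,11,17,0,0],
  [0,0,0.15,11,17,0,0],
  [0,0,0.15,11,17,0,0],
  [0,0,0.15,11,17,0,0],
])

```text
t: 5.68
tool_pos: [0.5648, 0.0998, 0.1725]
orientation: [-0.7, -3.059, 0.002]
force: [0.1, -0.5, -4.4]
grip_width: 0.024
grasp_force: 29.9
```

Request:
send_rows([
  [0,0,0.154,10,17,0,0],
  [0,0,0.154,9,16,0,0],
  [0,0,0,0,0,0,0],
  [0,0,0,0,0,0,0],
])

```text
t: 6.18
tool_pos: [0.5839, 0.1318, 0.1732]
orientation: [-0.235, -3.13, 0.002]
force: [-0.3, 0.5, -3.8]
grip_width: 0.0239
grasp_force: 29.9
```

```bash
python3 - <<'E'
from h import *
from scipy.spatial.transform import Rotation as R
s=bot.read_state();r=R.from_rotvec(s["orientation"]).as_matrix();print(s["t"],s["tool_pos"],s["joint_pos"],"yang",np.arctan2(r[1,1],r[0,1]),r[:,2],s["force"])
f=imaging.grab_frame("side");p=proj(f,s["tool_pos"])[0];print(p)
x,y=p.astype(int);cv2.imwrite("pics/s2.png",cv2.resize(f["color"][y-70:y+80,x-100:x+100],(800,600),interpolation=cv2.INTER_CUBIC))
E
```

```text
6.175 [0.58388264 0.13179648 0.17318317] [ 0.27600943  0.54604099 -0.81931468  1.67718505  0.43604665  1.11432422
  0.75253342] yang 1.421125372390712 [-2.77134914e-03 -9.90681529e-04 -9.99995669e-01] [-0.28132829  0.53723799 -3.80762668]
[263.86329106 186.54887333]
```

View pics/s2.png

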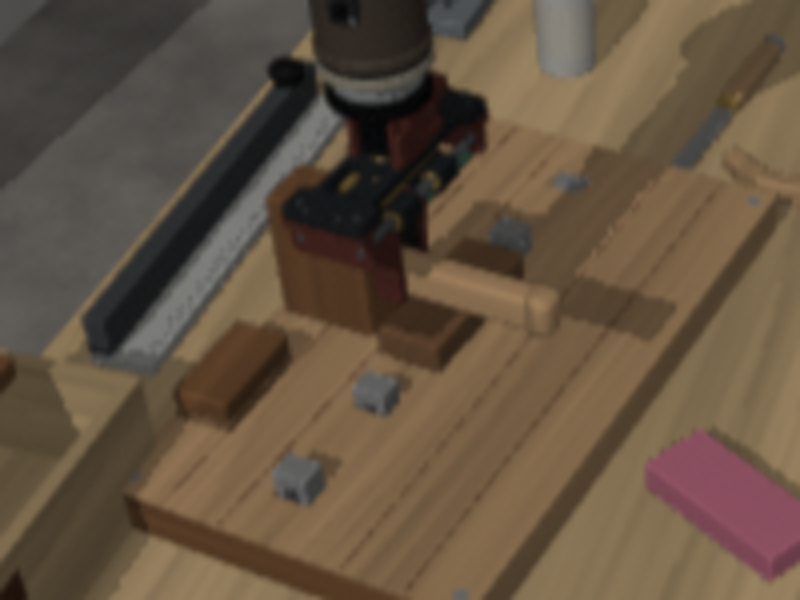

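The mallet head hangs over dog_left at (375,392), with the workpiece at (430,335) to its side. Now the blow.

Request:
send_rows([
  [0,0,0,2,1,-20,0],
  [0,0,0,0,0,-20,0],
  [0,0,0,0,0,-28,0],
  [0,0,0,0,0,-26,0],
  [0,0,0,0,0,0,0],
])

```text
t: 6.85
tool_pos: [0.5855, 0.1335, 0.0781]
orientation: [-0.23, -3.13, 0.001]
force: [0.0, 0.4, -4.0]
grip_width: 0.024
grasp_force: 30.0
```

```bash
python3 - <<'E'
from h import *
s=bot.read_state();print(s["t"],s["tool_pos"],s["force"],s["ft_torque"],s["orientation"])
f=imaging.grab_frame("side");p=proj(f,s["tool_pos"])[0];print(p)
x,y=p.astype(int);cv2.imwrite("pics/s3.png",cv2.resize(f["color"][y-60:y+60,x-80:x+80],(800,600),interpolation=cv2.INTER_CUBIC))
E
```

```text
6.85 [0.58553677 0.1335066  0.07807029] [ 0.02909734  0.38873888 -3.95073454] [ 0.04960081  0.05734871 -0.02867706] [-2.29880586e-01 -3.13004116e+00  1.14531622e-03]
[266.14996029 210.66532633]
```

View pics/s3.png

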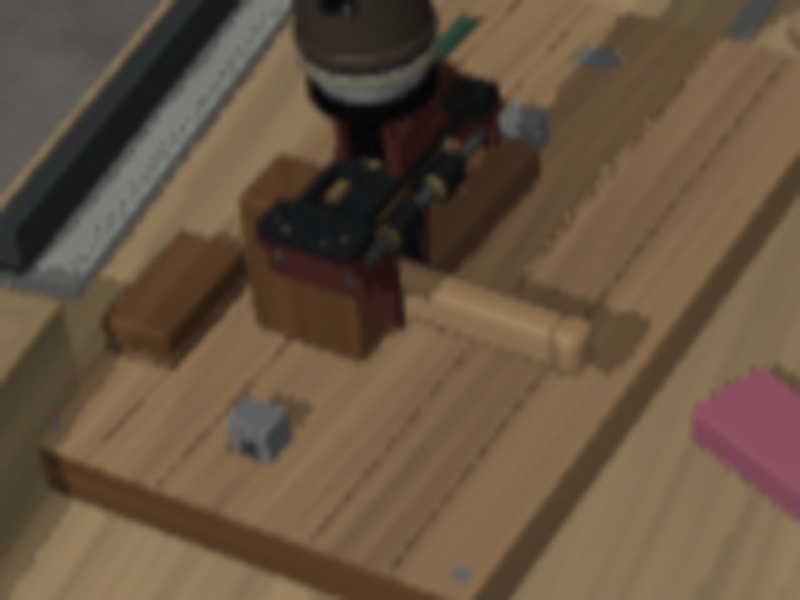

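Request:
send_rows([
  [0,0,0,0,0,-2,0],
  [0,0,0,0,0,0,0],
])

```text
t: 7.15
tool_pos: [0.5868, 0.1336, 0.0785]
orientation: [-0.231, -3.133, 0.0]
force: [-0.5, 0.4, -4.2]
grip_width: 0.024
grasp_force: 30.0
```

Request:
send_rows([
  [0,0,0,0,0,-2,0],
  [0,0,0,0,0,0,0],
])

```text
t: 7.4
tool_pos: [0.587, 0.1337, 0.0767]
orientation: [0.231, 3.133, 0.0]
force: [-0.7, 0.0, -4.3]
grip_width: 0.0239
grasp_force: 30.0
```

Request:
send_rows([
  [0,0,0,0,0,-2,0],
  [0,0,0,0,0,0,0],
])

```text
t: 7.65
tool_pos: [0.5871, 0.1338, 0.0765]
orientation: [0.231, 3.132, -0.001]
force: [-5.7, -3.3, 11.6]
grip_width: 0.0238
grasp_force: 30.0
```

Request:
send_rows([
  [0,0,0,0,0,-2,0],
  [0,0,0,0,0,0,0],
])

```text
t: 7.9
tool_pos: [0.5871, 0.1339, 0.0764]
orientation: [0.23, 3.131, -0.003]
force: [-11.6, -5.8, 28.3]
grip_width: 0.0238
grasp_force: 30.0
```

Request:
send_rows([
  [0,0,0,0,0,10,0],
  [0,0,0,0,0,30,0],
  [0,0,0,0,0,40,0],
  [0,0,0,0,0,24,0],
  [0,0,-0.15,-11,-17,0,0],
  [0,0,-0.15,-11,-17,0,0],
  [0,0,-0.15,-11,-17,0,0],
  [0,0,-0.15,-11,-17,0,0],
])

```text
t: 8.9
tool_pos: [0.5425, 0.0654, 0.1766]
orientation: [-1.153, -2.922, -0.0]
force: [-0.2, 0.5, -4.2]
grip_width: 0.0237
grasp_force: 30.0
```

Request:
send_rows([
  [0,0,-0.15,-11,-17,0,0],
  [0,0,-0.15,-11,-17,0,0],
  [0,0,-0.15,-11,-17,0,0],
  [0,0,-0.15,-11,-17,0,0],
  [0,0,-0.154,-11,-17,0,0],
  [0,0,-0.154,-10,-17,0,0],
  [0,0,0,0,0,0,0],
])

```text
t: 9.78
tool_pos: [0.4774, -0.0373, 0.1767]
orientation: [2.314, 2.124, -0.001]
force: [0.6, 0.4, -4.5]
grip_width: 0.0237
grasp_force: 30.0
```

```bash
python3 - <<'E'
from h import *
from scipy.spatial.transform import Rotation as R
s=bot.read_state();r=R.from_rotvec(s["orientation"]).as_matrix();print(s["t"],s["tool_pos"],"yang",np.arctan2(r[1,1],r[0,1]),r[:,2],s["force"])
f=imaging.grab_frame("side");a=f["color"][140:285,185:385]
g=imaging.grab_frame("top");b=g["color"][105:205,210:410]
cv2.imwrite("pics/s4.png",np.vstack([cv2.resize(a,(600,400),interpolation=2)[:,:],cv2.resize(b[:66],(600,200),interpolation=2)]))
E
```

```text
9.775 [ 0.47741449 -0.03728281  0.17671288] yang -0.08565494672047021 [ 1.42687428e-05 -7.44473198e-04 -9.99999723e-01] [ 0.5875291   0.39820927 -4.46844592]
```

View pics/s4.png

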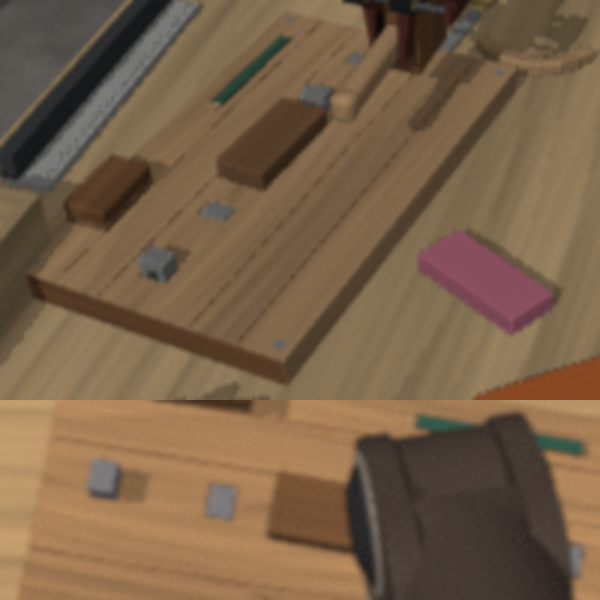

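dog_left at (216,211) is now flush, the end dog at (158,264) is still up, and the workpiece has not moved. Next I set the mallet back down.

Request:
send_rows([
  [0,0,0,0,0,-40,0],
  [0,0,0,0,0,-35,0],
  [0,0,0,0,0,-15,0],
  [0,0,0,0,0,-6,0],
  [0,0,0,0,0,-3,0],
  [0,0,0,0,0,-2,0],
  [0,0,0,0,0,0,0],
])

```text
t: 10.75
tool_pos: [0.4787, -0.0361, 0.0765]
orientation: [2.312, 2.125, 0.002]
force: [-0.0, 0.3, -0.5]
grip_width: 0.0236
grasp_force: 30.0
```

Request:
send_rows([
  [0,0,0,0,0,-0.5,0.3],
  [0,0,0,0,0,0,0.7],
  [0,0,0,0,0,0,0.7],
  [0,0,0,0,0,0,0.7],
  [0,0,0,0,0,0,0.7],
])

```text
t: 11.38
tool_pos: [0.4779, -0.0362, 0.0752]
orientation: [2.313, 2.126, 0.0]
force: [-0.9, -0.2, 0.4]
grip_width: 0.0606
grasp_force: 0.0
```

Request:
send_rows([
  [0,0,0,0,0,20,0.7],
  [0,0,0,0,0,40,0.7],
  [0,0,0,0,0,45,1],
  [0,0,0,0,0,40,1],
  [0,0,0,0,0,0,1],
])

```text
t: 12.0
tool_pos: [0.4797, -0.0361, 0.223]
orientation: [2.31, 2.123, 0.006]
force: [0.3, 0.6, -0.3]
grip_width: 0.0867
grasp_force: 0.0
```

Request:
send_rows([
  [0,0,-0.037,41,14,0,1],
  [0,0,-0.037,41,14,0,1],
  [0,0,0,42,15,0,1],
  [0,0,0,0,0,-50,1],
  [0,0,0,0,0,-45,1],
  [0,0,0,0,0,0,1],
])

```text
t: 12.75
tool_pos: [0.5988, 0.0066, 0.1208]
orientation: [-2.385, -2.036, 0.01]
force: [-0.6, 0.5, 0.3]
grip_width: 0.0877
grasp_force: 0.0
```

```bash
python3 - <<'E'
from h import *
from scipy.spatial.transform import Rotation as R
s=bot.read_state();r=R.from_rotvec(s["orientation"]).as_matrix();print(s["t"],s["tool_pos"],"yang",np.arctan2(r[1,1],r[0,1]),r[:,2],s["force"])
f=imaging.grab_frame("side");a=f["color"][110:260,205:405]
cv2.imwrite("pics/s5.png",cv2.resize(a,(800,600),interpolation=2))
E
```

```text
12.75 [0.59875636 0.00659405 0.12077229] yang -0.15739618149425333 [-8.49571934e-03 -1.22541486e-05 -9.99963911e-01] [-0.58447326  0.5381612   0.34277522]
```

View pics/s5.png

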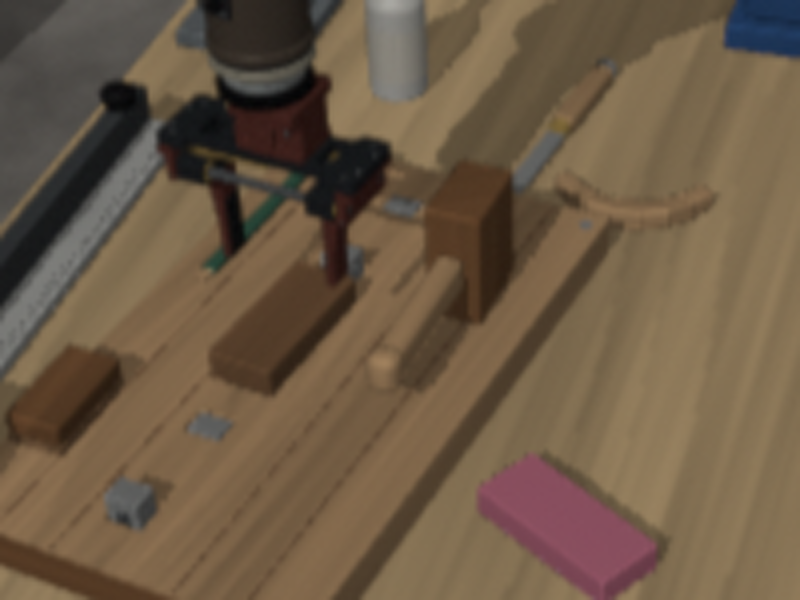

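The mallet stands at (470,240) on the near margin. The fingers straddle the workpiece at (285,325).

Request:
send_rows([
  [0,0,0,0,0,-30,1],
  [0,0,0,0,0,-30,1],
  [0,0,0,0,0,-17,1],
  [0,0,0,0,0,0,1],
])

```text
t: 13.3
tool_pos: [0.602, 0.0068, 0.0484]
orientation: [-2.39, -2.039, 0.0]
force: [-0.1, 0.1, 0.1]
grip_width: 0.0883
grasp_force: 0.0
```

Request:
send_rows([
  [0,0,0,0,0,0,0.7],
  [0,0,0,0,0,0,0.6],
  [0,0,0,0,0,0,0.5],
  [0,0,0,0,0,0,0.5],
  [0,0,0,0,0,0,0.5],
  [0,0,0,0,0,0,0.5],
])

```text
t: 14.05
tool_pos: [0.603, 0.0068, 0.0491]
orientation: [2.389, 2.038, 0.003]
force: [0.4, -0.7, 6.9]
grip_width: 0.0599
grasp_force: 30.0
```

Request:
send_rows([
  [0,0,0.01,1,5,0.5,0.5],
  [0,0,0,4,22,0,0.5],
  [0,0,0,4,25,0,0.5],
  [0,0,0,4,25,0,0.5],
  [0,0,0,4,25,0,0.5],
  [0,0,0,3,20,0,0.5],
  [0,0,0,1.5,10,0,0.5],
  [0,0,0,0,0,0,0.5],
])

```text
t: 15.05
tool_pos: [0.6237, 0.1402, 0.0492]
orientation: [-2.378, -2.052, -0.002]
force: [-0.2, 1.2, 5.2]
grip_width: 0.0597
grasp_force: 30.0
```

Request:
send_rows([
  [0,0,0,0.5,3,0,0.5],
  [0,0,0,0.5,3,0,0.5],
  [0,0,0,0,0,0,0.5],
])

```text
t: 15.42
tool_pos: [0.6246, 0.1436, 0.0492]
orientation: [2.379, 2.049, -0.002]
force: [-0.8, -4.2, 6.8]
grip_width: 0.06
grasp_force: 30.0
```

Request:
send_rows([
  [0,0,0,0.3,2,0,0.5],
  [0,0,0,0.3,2,0,0.5],
  [0,0,0,0,0,0,0.5],
])

```text
t: 15.8
tool_pos: [0.6254, 0.1474, 0.0492]
orientation: [2.38, 2.049, -0.001]
force: [-1.4, -4.9, 7.1]
grip_width: 0.0597
grasp_force: 30.0
```

```bash
python3 - <<'E'
from h import *
f=imaging.grab_frame("side");a=f["color"][160:250,185:305]
cv2.imwrite("pics/s6.png",cv2.resize(a,(800,600),interpolation=2))
E
```

```text
(no output)
```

View pics/s6.png

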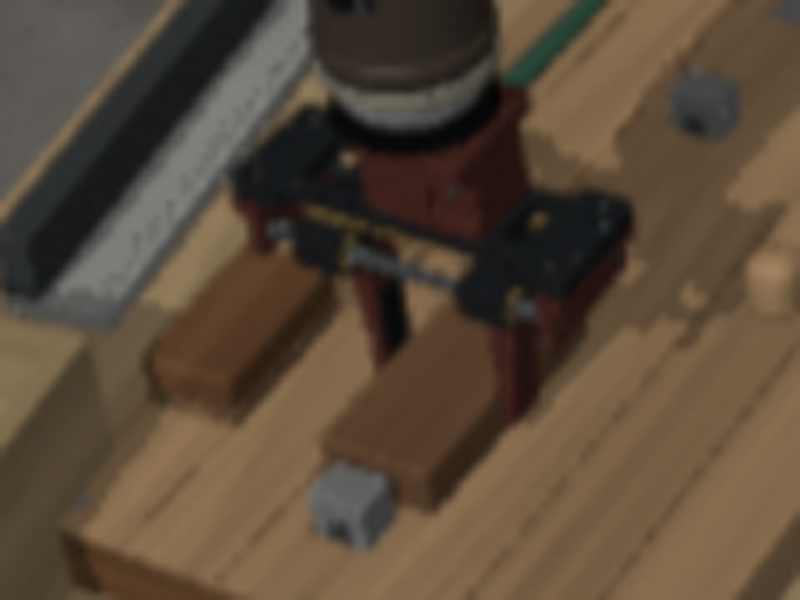

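The block's end, top edge (325,440) to (435,490), is nearly at the end dog at (350,500). I'll check the lateral offset and keep pushing.

Request:
send_rows([
  [0,0,0,0.3,2,0,0.5],
  [0,0,0,0.3,2,0,0.5],
  [0,0,0,0,0,0,0.5],
])

```text
t: 16.23
tool_pos: [0.626, 0.1513, 0.0492]
orientation: [2.379, 2.049, -0.001]
force: [0.4, -4.0, 7.0]
grip_width: 0.0601
grasp_force: 30.0
```

```bash
python3 - <<'E'
from h import *
f=imaging.grab_frame("side")
P=unproj(f,np.array([(325,440),(435,490)])/6.667+[185,160],.068); D=unproj(f,np.array([(351,483)])/6.667+[185,160],.0592)
b=-.1475;ex=np.array([np.cos(b),np.sin(b)]);ey=np.array([-ex[1],ex[0]])
for p in (*P,*D):print(p.round(4),((p[:2]-[.5863,.0179])@ex).round(4),((p[:2]-[.5863,.0179])@ey).round(4))
E
```

```text
[0.6587 0.216  0.068 ] 0.0425 0.2066
[0.597  0.2319 0.068 ] -0.0208 0.2132
[0.6403 0.2304 0.0592] 0.0221 0.2181
```

Request:
send_rows([
  [0,0,0,0.3,2,0,0.5],
  [0,0,0,0,0,0,0.5],
])

```text
t: 16.52
tool_pos: [0.6262, 0.152, 0.0492]
orientation: [2.379, 2.047, -0.004]
force: [-1.7, -6.9, 9.8]
grip_width: 0.0599
grasp_force: 30.0
```

Request:
send_rows([
  [0,0,0,0.3,2,0,0.5],
  [0,0,0,0,0,0,0.5],
])

```text
t: 16.77
tool_pos: [0.6262, 0.1521, 0.0492]
orientation: [2.38, 2.045, -0.008]
force: [-4.5, -11.8, 11.1]
grip_width: 0.0597
grasp_force: 30.0
```

Request:
send_rows([
  [0,0,0,0.3,2,0,0.5],
  [0,0,0,0,0,0,0.5],
])

```text
t: 17.02
tool_pos: [0.6262, 0.1524, 0.0491]
orientation: [2.38, 2.043, -0.011]
force: [-5.0, -16.5, 14.2]
grip_width: 0.0597
grasp_force: 30.0
```

Contact: the TCP stalls at 0.152 with the force rising. I ease off, release and look.

Request:
send_rows([
  [0,0,0,-0.6,-4,0,0.5],
  [0,0,0,0,0,0,0.75],
  [0,0,0,0,0,0,1],
  [0,0,0,0,0,0,1],
  [0,0,0,0,0,0,1],
])

```text
t: 17.65
tool_pos: [0.6257, 0.1552, 0.0484]
orientation: [-2.379, -2.052, 0.0]
force: [0.8, 0.3, 0.7]
grip_width: 0.0872
grasp_force: 0.0
```

Request:
send_rows([
  [0,0,0,0,0,20,1],
  [0,0,0,0,0,50,1],
  [0,0,0,0,0,60,1],
  [0,0,0,-50,-30,30,1],
  [0,0,0,-50,-50,0,1],
  [0,0,0,-50,-60,0,1],
  [0,0,0,0,-60,0,1],
  [0,0,0,0,-60,0,1],
])

```text
t: 18.65
tool_pos: [0.494, -0.0875, 0.2094]
orientation: [2.376, 2.05, 0.002]
force: [0.8, -0.8, -0.4]
grip_width: 0.0879
grasp_force: 0.0
```

```bash
python3 - <<'E'
from h import *
s=bot.read_state();print(s["t"],s["tool_pos"])
f=imaging.grab_frame("side");a=f["color"][155:245,185:305]
g=imaging.grab_frame("top");b=g["color"][105:165,225:345]
cv2.imwrite("pics/s7.png",np.vstack([cv2.resize(b,(600,300),interpolation=2),cv2.resize(a,(400,300),interpolation=2).copy() if 0 else cv2.resize(f["color"][155:230,185:335],(600,300),interpolation=2)]))
E
```

```text
18.65 [ 0.49396398 -0.0874714   0.20939227]
```

View pics/s7.png

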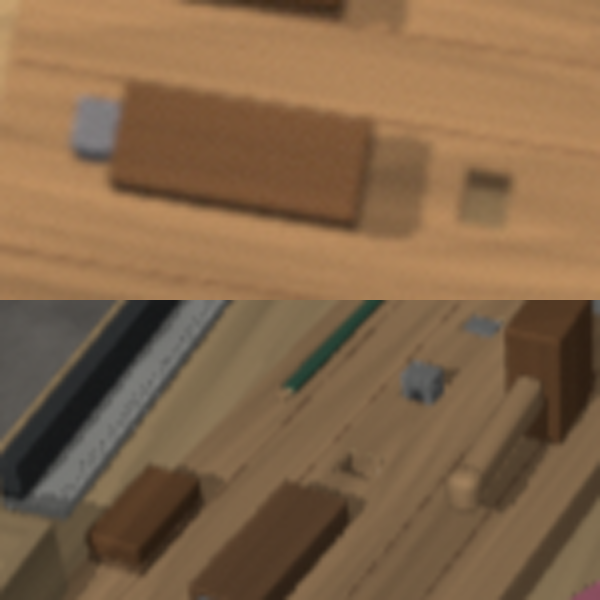

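The top view shows the block butted to the end dog (97,124), with the hole at (487,197) empty. The mallet is clear. I'll measure the final fit.

```bash
python3 - <<'E'
from h import *
from scipy.optimize import least_squares
g=imaging.grab_frame("top")
q=lambda L:np.array(L)/5+[225,105]
P=unproj(g,q([(127,83),(373,120),(357,222),(113,185)]),.068)[:,:2];D=unproj(g,q([(97,124)]),.0592)[0,:2]
b=-.1475;ex=np.array([np.cos(b),np.sin(b)]);ey=np.array([-ex[1],ex[0]])
c=P.mean(0)-D;print("offset of wp from dog",(c@ex).round(4),(c@ey).round(4),"yaws",[np.arctan2(-d[0],d[1])-b for d in(P[0]-P[1],P[3]-P[2])])
print("hypothetical stop fit",(D-[.5863,.0179])@ex,(D-[.5863,.0179])@ey)
E
```

```text
offset of wp from dog -0.0055 -0.0838 yaws [np.float64(0.0063061626113451175), np.float64(0.005881360840227362)]
hypothetical stop fit 0.023812627309655398 0.21987887512203708
```

```bash
python3 -c "
from h import *
print(job_done())"
```

```text
the job is handed in; nothing more can be done
None
```

The job is handed in; no verdict came back. The mallet drove dog_left flush and stands back on the near margin. The workpiece is butted against the end dog, about 6 mm off centre and square within 0.01 rad by the top camera.

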